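# Load the egg cooker, lock its lid and start it

## Robot

A 7-joint arm with a two-finger parallel gripper is mounted at the origin on the work surface. World frame = base frame: x ahead of the robot, y to its left, z up, the work surface at z = 0. Lengths are in m, angles in rad, forces in N, time in s.
With the tool pointing down it reaches from about 0.4 to 0.85 m from the base axis. Payload 10.4 kg.
Tool frame: the origin (TCP) lies between the finger pads, 19 mm behind the fingertips; this is the grasp point; z points along the fingers, y is the line along which they close (so a half turn about z gives the same grasp; the last joint's range is limited). The gripper opens to 87 mm and grips with 3 to 60 N. Pads are 19 mm wide; open, the fingers measure 117 mm over their backs; the gripper's body (75 mm by 190 mm) begins 51 mm behind the grasp point.
Start: joints at [-1.303, 0.332, -0.065, 1.46, 0.022, 1.35, -0.088], TCP at [0.179, 0.599, 0.241] pointing down, gripper open.
Joint ranges: [-2.6, 2.6], [-0.5, 2.12], [-1.47, 1.34], [0.16, 2.42], [-1.27, 4.41], [0.06, 2.06], [-2.6, 2.6]. Speed limits (rad/s): [2.22, 2.22, 2.79, 2.79, 3.14, 3.14, 3.14].

## Interface

Orientations are given as a unit quaternion [x, y, z, w].
In Python, from bench import r gives the robot as it stands.
- The arm moves only by the shell command python3 -m crank 'ROWS' [FORCE]. ROWS is JSON, a list that holds one entry, the list of rows, each a list of 5 numbers: the shift along the tool's x, y, z in mm, then the turn about the tool's z in degrees, then the opening, from -1 (shut) to 1 (fully open). A call has 1 to 20 rows; each row is the pose to reach, as a shift and turn from the pose commanded when the call began, along the tool's axes at that moment; what a row does not reach only later rows make up. A row lasts 1/10 s, in which the tool goes at most 50 mm and 8.59 degrees, less where a joint would pass 70% of its speed; a pose out of reach is approached as far as the arm can. A call with a gripper value outside its range is refused whole. The fingers move at their own pace and stop on an object; FORCE is the grip in N (left out, the last holds). Time passes only in rows, so rows that repeat a pose let the fingers close. It gives the time, the measured TCP pose, the force, the opening and the grip force at its end, in the units of the state.
- r.read_state(): the state, without advancing time (a new reading comes with each control period).
- r.camera(name): name is "scene" or "top" or "wrist"; returns a dict with "image" (420x560x3 uint8, red, green, blue), "vfov" (degrees; the focal length in pixels is half the picture's height over the tangent of half this angle, whatever the lens; pixels are square), "cx", "cy" (the principal point, pixels), "eye" and "attitude" of the camera in the world. Camera axes: x right, y down, z forward; pixel columns grow to the right and rows downward; lengths in m; the calibration is good to about 2 mm. A picture is of the moment at which its call begins. There is no depth.
- r.close_job(): hands the job in; it is judged then, once.
The state is a dict: "time": time; "joint_positions": joint angles; "joint_vel": joint speeds; "joint_torque": joint torques, N m; "ee_pos": TCP position; "eef_rot": TCP orientation; "ft_force": force on the tool from outside, world axes, zero at the start; "torque": the same for the moment, N m; "width": finger opening in m; "grip_force": force on a finger pad.
Only numpy, scipy, OpenCV 4.12 (cv2) and the standard library are available. Lean on these libraries where they do the work, as an engineer would, in place of code of your own. Each camera call takes 0.05 s, during which the arm holds its last target. There are 200 camera calls.

## Task

Move every egg from the wooden rack into the cooker, each settled in its own cup, handling them gently and letting none be squeezed hard. Then put the dome lid on with its lugs through the slots, press it down and turn it clockwise to the stop so that it is locked, and finally press the start button; leave the other things on the worktop alone.

Things in the scene. Friction and masses are not known exactly. Their poses are not given: they have to be found in the camera images.
- cooker: Round white egg cooker, 218 mm across, fixed to the worktop (place and yaw vary). Origin: centre of its underside, on its axis; z up; x through its two bayonet entry slots. A control block 30 mm high with the start button sticks out at -x, to 172 mm from the axis. On top a dark steel plinth, 166 mm across, chamfered, 46 mm high, carries six egg cups in a ring of 58 mm radius.
- seal_top (a point): On the cooker's axis, 38 mm above its underside: height of the top of the sprung rubber seal ring round the plinth (169 to 183 mm across) on which the lid's rim lands. It gives 6 mm at 2 N per mm, so the lid must be pressed down with about 8 to 10 N while turning; when let go it springs up against the flange.
- slot0 (a point): Entry slot at the cooker's +x (another at -x): centre of a 29 mm wide cut in the collar's inward flange (radius 94 to 109 mm, 40 to 44 mm up), 98 mm from the axis, 44 mm up. Lid lugs go down through the slots, are pressed under the flange, then turn clockwise seen from above; stops bar the other way and end the turn at 1.40 rad (80 degrees).
- lid: Clear plastic dome lid, loose, open side down, 180 mm across, 90 mm high, wall 4 mm, about 0.22 kg, grey rim band. Origin: centre of the rim's lower face; z up; x through its two lugs; the same after a half turn. Its origin is about 37 mm above the cooker's when lying unpressed in the slots, 32 pressed fully down, 35 locked and let go. It fits round the plinth with 3 mm play.
- lid_grip (a point): On the lid's axis, 113 mm above its origin: TCP here, closing along the lid's y, grips the black bar (64 mm along x, 16 mm wide, 88 to 124 mm up; the dome is just below). The two black lugs are at the rim's lower face at the lid's +x and -x: 20 mm wide (4 mm play either side in a slot), 5 mm thick, out to 103 mm from the axis.
- rack: Wooden egg rack fixed to the worktop (place and yaw vary; on one side of the cooker, the lid on the other), 280 x 64 mm, plank 12 mm thick. Origin: centre of its underside; x along the row. Six ring cups 46 mm apart along x, 3 either side of the origin; rims 22 mm high, 34 mm inside, 42 mm outside. Only 4 to 6 hold an egg; grasp across the row.
- start (a joint): Spring push button on the cooker's control block: 0 up, 0.006 m fully down, about 5 N; springs back. Counts as pressed beyond 0.004 m.
- start_top (a point): Centre of the top face of the start button (28 mm across), press straight down.
- cup0 (a point): Centre of the rim of egg cup 0 of the cooker: a ring 34 mm inside, 42 mm outside, 10 mm high, rim 56 mm above the cooker's underside. An upright egg in it sits with its origin about 19 mm above this point.
- cup1 (a point): Centre of the rim of egg cup 1 of the cooker: a ring 34 mm inside, 42 mm outside, 10 mm high, rim 56 mm above the cooker's underside. An upright egg in it sits with its origin about 19 mm above this point.
- cup2 (a point): Centre of the rim of egg cup 2 of the cooker: a ring 34 mm inside, 42 mm outside, 10 mm high, rim 56 mm above the cooker's underside. An upright egg in it sits with its origin about 19 mm above this point.
- cup3 (a point): Centre of the rim of egg cup 3 of the cooker: a ring 34 mm inside, 42 mm outside, 10 mm high, rim 56 mm above the cooker's underside. An upright egg in it sits with its origin about 19 mm above this point.
- cup4 (a point): Centre of the rim of egg cup 4 of the cooker: a ring 34 mm inside, 42 mm outside, 10 mm high, rim 56 mm above the cooker's underside. An upright egg in it sits with its origin about 19 mm above this point.
- cup5 (a point): Centre of the rim of egg cup 5 of the cooker: a ring 34 mm inside, 42 mm outside, 10 mm high, rim 56 mm above the cooker's underside. An upright egg in it sits with its origin about 19 mm above this point.
- egg0: Brown hen's egg, 43 mm across, 54 mm long, 58 g, may be absent. Origin: its middle; z along its length towards the pointed end (up at the start; standing blunt end down in a rack cup, origin about 41 mm above the worktop). Widest 4 mm below the origin. Bears about 20 N of grip; breaks at 50 N of contact with the fingers.
- egg1: Brown hen's egg, 43 mm across, 54 mm long, 58 g, may be absent. Origin: its middle; z along its length towards the pointed end (up at the start; standing blunt end down in a rack cup, origin about 41 mm above the worktop). Widest 4 mm below the origin. Bears about 20 N of grip; breaks at 50 N of contact with the fingers.
- egg2: Brown hen's egg, 43 mm across, 54 mm long, 58 g, may be absent. Origin: its middle; z along its length towards the pointed end (up at the start; standing blunt end down in a rack cup, origin about 41 mm above the worktop). Widest 4 mm below the origin. Bears about 20 N of grip; breaks at 50 N of contact with the fingers.
- egg3: Brown hen's egg, 43 mm across, 54 mm long, 58 g, may be absent. Origin: its middle; z along its length towards the pointed end (up at the start; standing blunt end down in a rack cup, origin about 41 mm above the worktop). Widest 4 mm below the origin. Bears about 20 N of grip; breaks at 50 N of contact with the fingers.
- egg4: Brown hen's egg, 43 mm across, 54 mm long, 58 g, may be absent. Origin: its middle; z along its length towards the pointed end (up at the start; standing blunt end down in a rack cup, origin about 41 mm above the worktop). Widest 4 mm below the origin. Bears about 20 N of grip; breaks at 50 N of contact with the fingers.
- egg5: Brown hen's egg, 43 mm across, 54 mm long, 58 g, may be absent. Origin: its middle; z along its length towards the pointed end (up at the start; standing blunt end down in a rack cup, origin about 41 mm above the worktop). Widest 4 mm below the origin. Bears about 20 N of grip; breaks at 50 N of contact with the fingers.
- syrup_jar: Bystander: small amber glass jar with a steel lid, 48 mm across, 70 mm tall; not part of the job, leave it alone.
- shaker: Bystander: small steel canister, 48 mm across, 100 mm tall; not part of the job, leave it alone.
- paper_cup: Bystander: open paper cup, 76 mm across, 90 mm tall; not part of the job, leave it alone.
- tub: Bystander: round plastic tub with a white lid, 80 mm across, 50 mm tall; not part of the job, leave it alone.
There are look-alikes about, which are no part of the job. Leave any blue or green look-alike of the egg2 alone.

How it is judged:
By the outcome, as a careful person would: the job done as asked, in the order asked, and still so for the second after the job is handed in, with the robot touching nothing.
Of egg0, egg1, egg2, egg3, egg4, egg5 only 4 to 6 are there at a start; the rules pass over those that are not, and their reading is None.
At some moment in a run one of lid may be knocked a few centimetres aside while the robot is not near it.
Once in a run the grip may slacken for a moment while it holds something.
It also fails if it takes over 210 s, if anything falls off the work surface, if the arm or the gripper's body presses on something with over 40 N, if the wrist force passes 120 N, or if a joint passes its speed limit or range.

## Working session

There is one attempt and no reset: what is moved stays moved. The work goes in short steps, Python scripts to look and compute and a shell command to move; the robot and the scene stay as the last step left them, time stands still between calls to the robot, and variables do not carry over. Pictures are saved under pics/ and viewed, at most 16 in all, crops included, and the job is handed in when it is done.

```bash
ls; mkdir -p pics; python3 - <<'E'
from bench import r
import cv2,pickle
s=r.read_state();print({k:(v if not hasattr(v,'__len__') else [round(float(x),4) for x in v]) for k,v in s.items()})
d={}
for n in("scene","top"):
    c=r.camera(n);d[n]=c;cv2.imwrite(f"pics/{n}0.png",c["image"][:,:,::-1]);print(n,{k:v for k,v in c.items() if k!="image"})
pickle.dump(d,open("c0.pkl","wb"))
E
```

```text
pics
{'time': 0.0, 'joint_positions': [-1.3026, 0.3329, -0.0647, 1.461, 0.0216, 1.3499, -0.0885], 'joint_vel': [-0.0009, -0.0027, -0.0014, 0.0013, 0.0012, -0.001, 0.0007], 'joint_torque': [0.0, -62.3269, 0.0243, -38.9875, -0.0614, 0.0401, 0.0001], 'ee_pos': [0.1791, 0.5984, 0.2404], 'eef_rot': [0.1449, 0.9894, -0.0007, -0.0001], 'ft_force': [0.2833, -0.1411, 0.0669], 'torque': [-0.0134, -0.0181, 0.0222], 'grip_force': 0.0, 'width': 0.08735739619595938}
scene {'vfov': 45.07430357085438, 'cx': 278.00156085414176, 'cy': 216.40492431175468, 'eye': array([ 1.23632292, -0.51071338,  0.90742212]), 'attitude': array([ 0.81789921,  0.43000241, -0.18205607, -0.33614639])}
top {'vfov': 54.80953556306817, 'cx': 274.17656319851756, 'cy': 207.74672998579547, 'eye': array([ 0.49454344, -0.03042803,  0.9352415 ]), 'attitude': array([-0.70397857,  0.70810055, -0.03814969,  0.0394003 ])}
```

View pics/top0.png

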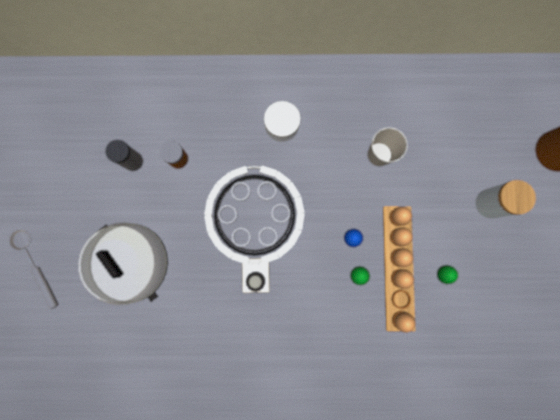

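View pics/scene0.png

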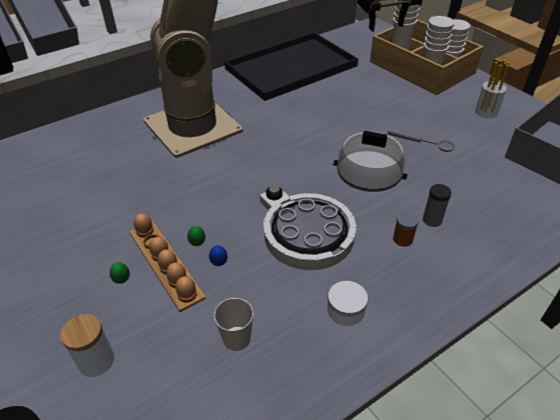

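Top view (robot below, +x up). The rack is at about (400,268), with eggs at rows 216, 237, 258, 279 and 323 and an empty cup at 299. The cooker is at (254,215) with its button at (255,282), and the lid is near (120,263) with its bar at (110,264). Blue and green eggs at (354,238), (360,275) and (448,274) lie outside the rack, so I leave them.

```bash
cat >h.py <<'E'
import numpy as np,cv2
from scipy.spatial.transform import Rotation as R
def pr(c,uv,z):
    uv=np.atleast_2d(np.asarray(uv,float));f=210/np.tan(np.radians(c["vfov"])/2)
    d=np.c_[(uv[:,0]-c["cx"])/f,(uv[:,1]-c["cy"])/f,np.ones(len(uv))]
    d=R.from_quat(c["attitude"]).apply(d);e=np.asarray(c["eye"]);
    return e+d*((z-e[2])/d[:,2])[:,None]
def px(c,P):
    f=210/np.tan(np.radians(c["vfov"])/2)
    p=R.from_quat(c["attitude"]).inv().apply(np.atleast_2d(P)-np.asarray(c["eye"]))
    return np.c_[c["cx"]+f*p[:,0]/p[:,2],c["cy"]+f*p[:,1]/p[:,2]]
def biggest(m):
    cs,_=cv2.findContours(m.astype(np.uint8),cv2.RETR_EXTERNAL,cv2.CHAIN_APPROX_NONE)
    return sorted(cs,key=cv2.contourArea)[::-1]
def rel(s,P,tol=None):
    "world point -> tool-frame shift mm from measured TCP"
    return R.from_quat(s["eef_rot"]).inv().apply(np.asarray(P)-np.asarray(s["ee_pos"]))*1000
E
python3 - <<'E'
import pickle,numpy as np,cv2
from h import *
d=pickle.load(open("c0.pkl","rb"));c=d["top"];im=c["image"];hsv=cv2.cvtColor(im,cv2.COLOR_RGB2HSV)
np.set_printoptions(precision=4,suppress=True)
o=(hsv[...,0]<22)&(hsv[...,1]>110)&(hsv[...,2]>90)
o[:, :370]=0;o[:,430:]=0
k=biggest(o)[0];print("rack rect px",cv2.minAreaRect(k));b=cv2.boxPoints(cv2.minAreaRect(k));print(pr(c,b,.012),pr(c,[cv2.minAreaRect(k)[0]],.012))
w=((hsv[...,1]<60)&(hsv[...,2]>190)).astype(np.uint8)
w[:,:190]=0;w[:,320:]=0;w[:155]=0
k=biggest(w)[0];
ring=np.array([p for p in k[:,0] if p[1]<255])
P=pr(c,ring,.044)
A=np.c_[2*P[:,:2],np.ones(len(P))];x=np.linalg.lstsq(A,(P[:,:2]**2).sum(1),rcond=None)[0];print("cooker",x[:2],"R",np.sqrt(x[2]+x[0]**2+x[1]**2))
print("button",pr(c,[(255,282)],.035),"slots",pr(c,[(253,168),(255,262)],.044))
dk=(hsv[...,2]<60).astype(np.uint8);dk[:, :60]=0;dk[:,170:]=0;dk[:220]=0
for k in biggest(dk)[:5]: 
  r=cv2.minAreaRect(k);print("dark",cv2.contourArea(k),r,pr(c,[r[0]],.124),pr(c,[r[0]],.003))
for e in [(401,216),(401.5,237),(402,258),(403,279),(404.5,323),(401,299)]: print(pr(c,[e],.041 if e[1]!=299 else .022))
print(px(c,[[.179,.599,.0]]))
E
```

```text
rack rect px ((398.3070373535156, 268.9032287597656), (124.71896362304688, 27.707670211791992), 88.02507019042969)
[[ 0.5964 -0.277   0.012 ]
 [ 0.5982 -0.3405  0.012 ]
 [ 0.32   -0.3382  0.012 ]
 [ 0.3183 -0.2768  0.012 ]] [[ 0.4559 -0.3081  0.012 ]]
cooker [0.5809 0.0158] R 0.10243105521421211
button [[0.4302 0.0139 0.035 ]] slots [[0.6825 0.0178 0.044 ]
 [0.4739 0.0134 0.044 ]]
dark 260.0 ((109.35811614990234, 263.6013488769531), (30.921871185302734, 9.881049156188965), 54.462318420410156) [[0.4742 0.2988 0.124 ]] [[0.4712 0.3479 0.003 ]]
dark 17.0 ((152.50001525878906, 296.0000305175781), (3.535533905029297, 6.363960266113281), 45.0) [[0.4105 0.2113 0.124 ]] [[0.398  0.2474 0.003 ]]
[[ 0.573  -0.3099  0.041 ]]
[[ 0.5266 -0.3091  0.041 ]]
[[ 0.4807 -0.3084  0.041 ]]
[[ 0.4353 -0.3087  0.041 ]]
[[ 0.3419 -0.3082  0.041 ]]
[[ 0.3904 -0.3085  0.022 ]]
[[ -8.6706 397.5181]]
```

```bash
python3 -m crank '[[[-200,-160,-60,-17,1],[-200,-160,-60,-17,1],[-200,-160,-60,-17,1],[-200,-160,-60,-17,1],[-200,-160,-60,-17,1],[-200,-160,-60,-17,1],[-552,-443,-60,-17,1],[-552,-443,-60,-17,1],[-552,-443,-60,-17,1],[-552,-443,-60,-17,1],[-552,-443,-60,-17,1],[-552,-443,-60,-17,1],[-552,-443,-60,-17,1],[-552,-443,-60,-17,1],[-552,-443,-60,-17,1],[-552,-443,-60,-17,1],[-552,-443,-60,-17,1],[-552,-443,-60,-17,1],[-552,-443,-60,-17,1],[-552,-443,-60,-17,1]]]' 8; cat >snap.py <<'E'
import sys,pickle,cv2
from bench import r
def snap(tag,n="wrist"):
    c=r.camera(n);c["state"]=r.read_state();pickle.dump(c,open(f"{tag}.pkl","wb"));cv2.imwrite(f"pics/{tag}.png",c["image"][:,:,::-1]);return c
if __name__=="__main__":
    c=snap(sys.argv[1],*sys.argv[2:]);print(c["eye"],c["attitude"],c["vfov"])
E
python3 snap.py w1
```

```text
time: 2.1
ee_pos: [0.5807, 0.0175, 0.3014]
eef_rot: [-0.004, 1.0, 0.0, 0.0]
ft_force: [-0.5, 1.1, -0.2]
width: 0.087
grip_force: 0.0
[0.50229562 0.01622677 0.44379741] [0.69704304 0.70261338 0.10162315 0.10068852] 71.9231405712141
```

View pics/w1.png

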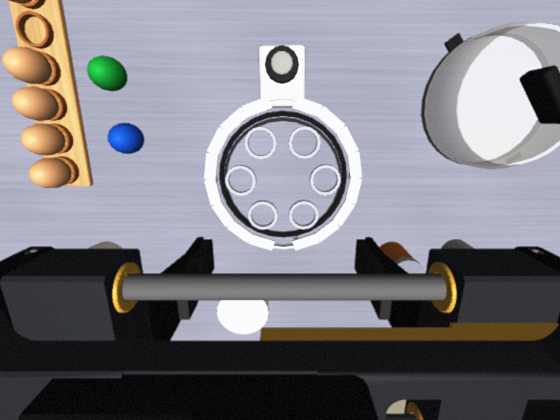

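The wrist view shows the cooker from above. The six cup rings are at about (260,143), (304,143), (325,180), (303,214), (262,214) and (240,180), with the button at (283,64) and slots on the button axis. I'll refine these by circle detection.

```bash
cat >cook.py <<'E'
import pickle,numpy as np,cv2
from h import *
np.set_printoptions(precision=4,suppress=True)
c=pickle.load(open("w1.pkl","rb"));im=c["image"];g=cv2.cvtColor(im,cv2.COLOR_RGB2GRAY);hsv=cv2.cvtColor(im,cv2.COLOR_RGB2HSV)
w=((g>200)&(hsv[...,1]<25)).astype(np.uint8)
C=[]
for u,v in [(260,143),(304,143),(325,180),(303,214),(262,214),(240,180)]:
    m=np.zeros_like(w);cv2.circle(m,(u,v),19,1,-1);ys,xs=np.nonzero(w&m)
    e=cv2.fitEllipse(np.c_[xs,ys].astype(np.float32));C.append(e[0])
P=pr(c,C,.056)[:,:2];ctr=P.mean(0);print(C,ctr,np.linalg.norm(P-ctr,axis=1),np.degrees(np.arctan2(*(P-ctr).T[::-1])))
for lo,hi in((0,60),):
    m=np.zeros_like(w);cv2.circle(m,(283,64),24,1,-1)
    k=biggest((g<80)&(m>0))[0];e=cv2.fitEllipse(k);b=pr(c,[e[0]],.030)[0];print("btn collar",e,b,np.degrees(np.arctan2(*(ctr-b[:2])[::-1])))
    k=biggest((g>110)&(m>0)&(np.hypot(*np.mgrid[0:420,0:560]-np.array([64,283])[:,None,None])<13))[0];e=cv2.fitEllipse(k);print("btn",e,pr(c,[e[0]],.036))
# outer white ring contour
yy,xx=np.mgrid[0:420,0:560];m=((yy>112)&(yy<240)&(np.abs(xx-283)<85))&(w>0)
k=biggest(m)[0][:,0];k=k[(k[:,1]>115)&(k[:,1]<236)];Q=pr(c,k,.044)[:,:2];rr=np.linalg.norm(Q-ctr,axis=1);print("R",np.median(rr))
Q=Q[rr>.095];A=np.c_[2*Q,np.ones(len(Q))];x=np.linalg.lstsq(A,(Q**2).sum(1),rcond=None)[0];print("ring ctr",x[:2],np.sqrt(x[2]+x[:2]@x[:2]))
cv2.imwrite("pics/cookcrop.png",cv2.resize(im[40:260,195:370,::-1],None,fx=2.7,fy=2.7,interpolation=cv2.INTER_CUBIC))
E
python3 cook.py
```

```text
[(259.931640625, 142.68043518066406), (304.3174743652344, 142.29637145996094), (325.0821228027344, 179.71871948242188), (303.3351745605469, 214.95176696777344), (262.33416748046875, 215.28933715820312), (239.9994659423828, 180.4922332763672)] [0.5791 0.0149] [0.0579 0.0579 0.0579 0.0578 0.0578 0.0578] [-148.8931  150.7831   90.9903   30.8969  -29.06    -89.0218]
btn collar ((281.4608459472656, 64.14339447021484), (31.22545051574707, 35.96733856201172), 178.4048309326172) [0.431  0.0125 0.03  ] 0.9463594582988885
btn ((281.5198059082031, 62.592124938964844), (20.82807159423828, 21.987279891967773), 20.093019485473633) [[0.4302 0.0126 0.036 ]]
R 0.0958331827799247
ring ctr [0.5778 0.0002] 0.09557877029337715
```

View pics/cookcrop.png

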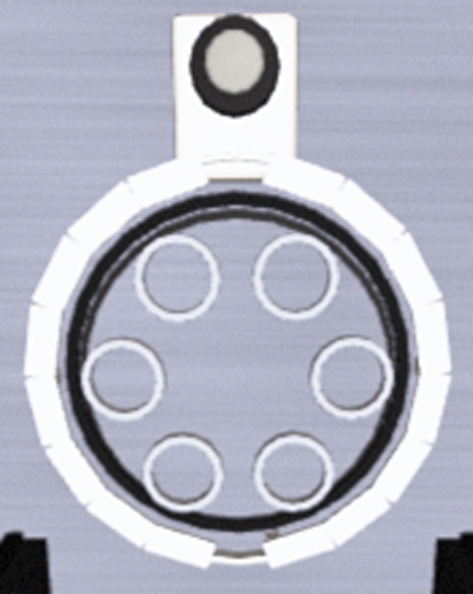

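Cooker: centre (0.579, 0.015), yaw about 0.9°; cup radii match at 58 mm. Next, a closer look at the rack.

```bash
python3 -m crank '[[[82,-326,30,0,0.4],[82,-326,30,0,0.4],[82,-326,30,0,0.4],[82,-326,30,0,0.4],[82,-326,30,0,0.4],[82,-326,30,0,0.4],[82,-326,30,0,0.4],[82,-326,30,0,0.4],[82,-326,30,0,0.4],[82,-326,30,0,0.4]]]' 12; python3 snap.py w2
```

```text
time: 3.15
ee_pos: [0.5017, -0.3088, 0.2712]
eef_rot: [-0.004, 1.0, 0.0, 0.0]
ft_force: [0.1, 0.0, 0.0]
width: 0.0607
grip_force: 0.0
[ 0.42331761 -0.31008435  0.41362707] [0.69699507 0.7026376  0.10176209 0.10071128] 71.9231405712141
```

View pics/w2.png

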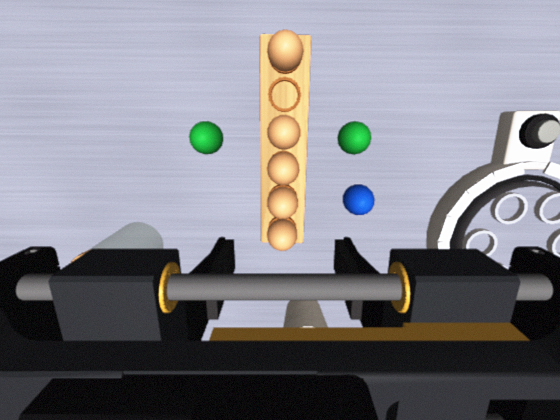

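The five brown eggs in the rack are at px (285,50), (284,131), (284,168), (283,202) and (282,235). The empty cup is at (285,95), and the green and blue look-alikes are off the rack.

```bash
python3 - <<'E'
import pickle
from h import *
np.set_printoptions(precision=4,suppress=True)
c=pickle.load(open("w2.pkl","rb"));im=c["image"];hsv=cv2.cvtColor(im,cv2.COLOR_RGB2HSV)
o=(hsv[...,0]<25)&(hsv[...,1]>50);o[:, :240]=0;o[:,330:]=0;o[245:]=0
k=biggest(o)[0];rc=cv2.minAreaRect(k);print(rc)
L=[];Rr=[]
for v in [80,108,115,150,185,218]:
    xs=np.nonzero(o[v])[0];a=pr(c,[(xs[0]-.5,v),(xs[-1]+.5,v)],.012);print(v,a[0,:2],a[1,:2],a.mean(0)[:2])
ys=np.nonzero(o[:,263:308].any(1))[0];print("ends",ys[0],pr(c,[(285,ys[0])],.012))
print(pr(c,[(285,95)],.022))
print(pr(c,[(284.5,50),(284,131),(283.5,167.5),(283,202),(282.5,235)],.041))
E
```

```text
((285.0, 137.0), (214.0, 50.0), 90.0)
80 [ 0.373  -0.3417] [ 0.3724 -0.2777] [ 0.3727 -0.3097]
108 [ 0.4069 -0.3422] [ 0.4064 -0.2778] [ 0.4067 -0.31  ]
115 [ 0.4157 -0.3424] [ 0.4152 -0.2789] [ 0.4155 -0.3106]
150 [ 0.4614 -0.3431] [ 0.4608 -0.2788] [ 0.4611 -0.311 ]
185 [ 0.5102 -0.3425] [ 0.5097 -0.2788] [ 0.5099 -0.3106]
218 [ 0.5595 -0.3432] [ 0.559  -0.2803] [ 0.5592 -0.3117]
ends 30 [[ 0.3161 -0.3096  0.012 ]]
[[ 0.3915 -0.3089  0.022 ]]
[[ 0.3443 -0.31    0.041 ]
 [ 0.435  -0.3098  0.041 ]
 [ 0.4806 -0.3101  0.041 ]
 [ 0.5268 -0.3104  0.041 ]
 [ 0.5742 -0.3108  0.041 ]]
```

```bash
python3 -m crank '[[[-71,-2.5,50,0,0.4],[-71,-2.5,100,0,0.4],[-71,-2.5,150,0,0.4],[-71,-2.5,190,0,0.4],[-71,-2.5,215,0,0.4],[-71,-2.5,228,0,0.4],[-71,-2.5,228,0,0.4],[-71,-2.5,228,0,-0.2],[-71,-2.5,228,0,-0.2],[-71,-2.5,228,0,-0.2],[-71,-2.5,228,0,-0.2],[-71,-2.5,228,0,-0.2],[-71,-2.5,228,0,-0.2]]]' 10
```

```text
time: 4.5
ee_pos: [0.5732, -0.3116, 0.0448]
eef_rot: [-0.003, 1.0, 0.0, 0.001]
ft_force: [-1.3, 4.6, 7.0]
width: 0.0416
grip_force: 10.0
```

```bash
python3 -m crank '[[[0,0,-8,0,-0.2],[0,0,-20,0,-0.2],[0,0,-45,0,-0.2],[0,0,-75,0,-0.2],[0,0,-95,0,-0.2],[0,0,-105,0,-0.2],[0,0,-105,0,-0.2]]]' 12
```

```text
time: 5.2
ee_pos: [0.5725, -0.3131, 0.15]
eef_rot: [-0.003, 1.0, -0.001, 0.001]
ft_force: [-0.8, 0.0, -1.2]
width: 0.0423
grip_force: 12.0
```

```bash
python3 -m crank '[[[0,20,0,0,-0.2],[-2,50,0,0,-0.2],[-4,90,0,0,-0.2],[-6,130,0,0,-0.2],[-8,170,0,0,-0.2],[-9,205,0,0,-0.2],[-10,235,0,0,-0.2],[-10,255,0,0,-0.2],[-10,266,0,0,-0.2],[-10,270,0,0,-0.2],[-10,270,10,0,-0.2],[-10,270,20,0,-0.2],[-10,270,20,0,-0.2]]]'
```

```text
time: 6.5
ee_pos: [0.5791, -0.0437, 0.1261]
eef_rot: [-0.002, 1.0, -0.0, -0.002]
ft_force: [-0.2, 0.6, 0.5]
width: 0.0424
grip_force: 12.0
```

```bash
python3 snap.py w3
```

```text
[ 0.50115658 -0.04441326  0.2687767 ] [0.69849508 0.70149444 0.09981803 0.1002324 ] 71.9231405712141
```

View pics/w3.png

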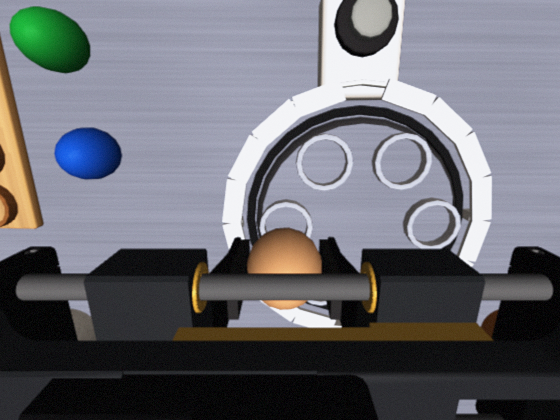

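The wrist view shows the egg held upright at (285,265), above its cup at (286,225). Lowering it now.

```bash
python3 -m crank '[[[-1,0.5,15,0,-0.2],[-1,0.5,30,0,-0.2],[-1,0.5,40,0,-0.2],[-1,0.5,45,0,-0.2],[-1,0.5,47,0,-0.2],[-1,0.5,48,0,-0.2],[-1,0.5,48,0,-0.2]]]'
```

```text
time: 7.25
ee_pos: [0.5811, -0.042, 0.0806]
eef_rot: [-0.003, 1.0, 0.0, -0.0]
ft_force: [-3.4, 0.2, 3.4]
width: 0.0422
grip_force: 12.0
```

```bash
python3 -m crank '[[[0,0,0,0,0],[0,0,0,0,0.05],[0,0,0,0,0.2],[0,0,0,0,0.25],[0,0,0,0,0.25],[0,0,-15,0,0.25],[0,0,-40,0,0.25],[0,0,-80,0,0.3],[0,0,-130,0,0.4],[0,0,-150,0,0.4],[0,0,-150,0,0.4]]]' && python3 snap.py w4
```

```text
time: 8.35
ee_pos: [0.5831, -0.0423, 0.2351]
eef_rot: [-0.003, 1.0, 0.0, 0.003]
ft_force: [-0.3, -0.7, -0.5]
width: 0.0605
grip_force: 0.0
[ 0.50368082 -0.04340721  0.37694893] [0.69760059 0.70137004 0.10395428 0.10308733] 71.9231405712141
```

View pics/w4.png

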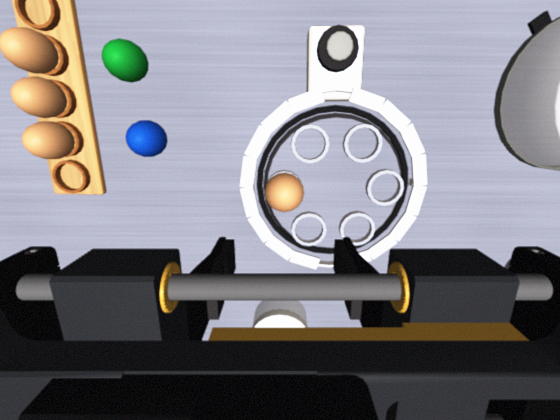

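```bash
cat >g.py <<'E'
import json,sys,numpy as np
# usage: g.py x y z ang(deg of tool y in world); prints the shift from commanded pose; "set" stores the pose
def shift(c,t):
    a=np.radians(c[3]);y=np.array([np.cos(a),np.sin(a)]);x=np.array([-np.sin(a),np.cos(a)])*-1*-1
    x=np.array([-np.sin(a),np.cos(a)])  # tool x for z down
    d=np.array(t[:2])-c[:2]
    return [round(v,1) for v in (1000*d@x,1000*d@y,-1000*(t[2]-c[2]),-(t[3]-c[3]))]
try: c=json.load(open("cmd.json"))
except Exception: c=[.5811,-.0417,.230,90.33]
a=[float(v) for v in sys.argv[1:]]
for i in range(0,len(a),4):   # successive moves, each relative to the one before
    t=a[i:i+4];print(t,shift(c,t));c=t
json.dump(c,open("cmd.json","w"))
E
python3 g.py .5275 -.3108 .043 90.3   .5275 -.3108 .15 90.3  .578 .0729 .125 90.3  .578 .0729 .079 90.3 .578 .0729 .20 90.3
```

```text
[0.5275, -0.3108, 0.043, 90.3] [np.float64(55.1), np.float64(-268.8), 187.0, 0.0]
[0.5275, -0.3108, 0.15, 90.3] [np.float64(0.0), np.float64(0.0), -107.0, -0.0]
[0.578, 0.0729, 0.125, 90.3] [np.float64(-52.5), np.float64(383.4), 25.0, -0.0]
[0.578, 0.0729, 0.079, 90.3] [np.float64(0.0), np.float64(0.0), 46.0, -0.0]
[0.578, 0.0729, 0.2, 90.3] [np.float64(0.0), np.float64(0.0), -121.0, -0.0]
```

```bash
python3 -m crank '[[[10,-48,0,0,0.4],[20,-96,0,0,0.4],[30,-144,0,0,0.4],[40,-192,0,0,0.4],[48,-235,10,0,0.4],[55,-268.8,40,0,0.4],[55,-268.8,80,0,0.4],[55,-268.8,125,0,0.4],[55,-268.8,160,0,0.4],[55,-268.8,180,0,0.4],[55,-268.8,187,0,0.4],[55,-268.8,187,0,0.4],[55,-268.8,187,0,-0.2],[55,-268.8,187,0,-0.2],[55,-268.8,187,0,-0.2],[55,-268.8,187,0,-0.2],[55,-268.8,187,0,-0.2],[55,-268.8,187,0,-0.2]]]' 12
python3 -m crank '[[[0,0,-8,0,-0.2],[0,0,-20,0,-0.2],[0,0,-45,0,-0.2],[0,0,-75,0,-0.2],[0,0,-95,0,-0.2],[0,5,-107,0,-0.2],[-3,25,-107,0,-0.2],[-8,60,-107,0,-0.2],[-13,100,-107,0,-0.2],[-18,140,-107,0,-0.2],[-24,180,-107,0,-0.2],[-30,220,-107,0,-0.2],[-36,260,-107,0,-0.2],[-42,300,-107,0,-0.2],[-47,335,-107,0,-0.2],[-51,362,-107,0,-0.2],[-52.5,376,-105,0,-0.2],[-52.5,382,-95,0,-0.2],[-52.5,383.4,-82,0,-0.2],[-52.5,383.4,-82,0,-0.2]]]'
```

```text
time: 10.2
ee_pos: [0.5285, -0.311, 0.0439]
eef_rot: [-0.003, 1.0, -0.0, 0.001]
ft_force: [-0.1, 1.2, 6.6]
width: 0.0419
grip_force: 12.0
time: 12.2
ee_pos: [0.5766, 0.071, 0.1227]
eef_rot: [-0.002, 1.0, -0.001, -0.002]
ft_force: [-0.4, -0.6, -0.1]
width: 0.0422
grip_force: 12.0
```

```bash
python3 -m crank '[[[0,0,15,0,-0.2],[0,0,30,0,-0.2],[0,0,40,0,-0.2],[0,0,44,0,-0.2],[0,0,46,0,-0.2],[0,0,46,0,-0.2],[0,0,46,0,0],[0,0,46,0,0.05],[0,0,46,0,0.2],[0,0,46,0,0.25],[0,0,46,0,0.25],[0,0,31,0,0.25],[0,0,6,0,0.25],[0,0,-34,0,0.3],[0,0,-75,0,0.4],[0,0,-75,0,0.4]]]'
python3 g.py .4815 -.3105 .043 90.3   .4815 -.3105 .15 90.3  .6288 .0447 .125 31 .6288 .0447 .079 31 .6288 .0447 .20 31
```

```text
time: 13.8
ee_pos: [0.581, 0.0726, 0.2071]
eef_rot: [-0.003, 1.0, 0.001, 0.005]
ft_force: [0.6, -0.2, -0.6]
width: 0.0598
grip_force: 0.0
[0.4815, -0.3105, 0.043, 90.3] [np.float64(98.5), np.float64(-382.9), 157.0, -0.0]
[0.4815, -0.3105, 0.15, 90.3] [np.float64(0.0), np.float64(0.0), -107.0, -0.0]
[0.6288, 0.0447, 0.125, 31.0] [np.float64(-149.2), np.float64(354.4), 25.0, 59.3]
[0.6288, 0.0447, 0.079, 31.0] [np.float64(0.0), np.float64(0.0), 46.0, -0.0]
[0.6288, 0.0447, 0.2, 31.0] [np.float64(0.0), np.float64(0.0), -121.0, -0.0]
```

```bash
python3 -m crank '[[[12,-45,0,0,0.4],[24,-90,0,0,0.4],[36,-138,0,0,0.4],[48,-186,0,0,0.4],[60,-234,0,0,0.4],[72,-282,0,0,0.4],[84,-330,0,0,0.4],[94,-366,10,0,0.4],[98.5,-382.9,40,0,0.4],[98.5,-382.9,80,0,0.4],[98.5,-382.9,115,0,0.4],[98.5,-382.9,140,0,0.4],[98.5,-382.9,152,0,0.4],[98.5,-382.9,157,0,0.4],[98.5,-382.9,157,0,0.4],[98.5,-382.9,157,0,-0.2],[98.5,-382.9,157,0,-0.2],[98.5,-382.9,157,0,-0.2],[98.5,-382.9,157,0,-0.2],[98.5,-382.9,157,0,-0.2]]]' 12
python3 -m crank '[[[0,0,-8,0,-0.2],[0,0,-20,0,-0.2],[0,0,-45,0,-0.2],[0,0,-75,0,-0.2],[-2,5,-95,0,-0.2],[-8,25,-107,2,-0.2],[-20,55,-107,7,-0.2],[-36,90,-107,13,-0.2],[-52,125,-107,19,-0.2],[-68,160,-107,25,-0.2],[-84,195,-107,31,-0.2],[-100,230,-107,37,-0.2],[-114,265,-107,43,-0.2],[-126,295,-107,49,-0.2],[-136,321,-107,54,-0.2],[-143,340,-107,58,-0.2],[-147,350,-105,59.3,-0.2],[-149.2,354.4,-95,59.3,-0.2],[-149.2,354.4,-82,59.3,-0.2],[-149.2,354.4,-82,59.3,-0.2]]]'
```

```text
time: 15.8
ee_pos: [0.4824, -0.3106, 0.0437]
eef_rot: [-0.003, 1.0, 0.0, 0.0]
ft_force: [0.5, 2.4, 5.0]
width: 0.0424
grip_force: 12.0
time: 17.8
ee_pos: [0.6276, 0.0435, 0.1231]
eef_rot: [0.492, 0.87, -0.001, -0.001]
ft_force: [-0.3, -0.0, 0.2]
width: 0.0421
grip_force: 12.0
```

```bash
python3 -m crank '[[[0,0,15,0,-0.2],[0,0,30,0,-0.2],[0,0,40,0,-0.2],[0,0,44,0,-0.2],[0,0,46,0,-0.2],[0,0,46,0,-0.2],[0,0,46,0,0],[0,0,46,0,0.05],[0,0,46,0,0.2],[0,0,46,0,0.25],[0,0,46,0,0.25],[0,0,31,0,0.25],[0,0,6,0,0.25],[0,0,-34,0,0.3],[0,0,-75,0,0.4],[0,0,-75,0,0.4]]]'
python3 g.py .4355 -.310 .043 90.3   .4355 -.310 .15 90.3  .5293 -.0149 .125 31 .5293 -.0149 .079 31 .5293 -.0149 .20 31; python3 snap.py w5
```

```text
time: 19.4
ee_pos: [0.6317, 0.0437, 0.2071]
eef_rot: [0.492, 0.87, 0.003, 0.003]
ft_force: [0.3, -0.5, -0.6]
width: 0.0603
grip_force: 0.0
[0.4355, -0.31, 0.043, 90.3] [np.float64(-204.5), np.float64(-348.4), 157.0, -59.3]
[0.4355, -0.31, 0.15, 90.3] [np.float64(0.0), np.float64(0.0), -107.0, -0.0]
[0.5293, -0.0149, 0.125, 31.0] [np.float64(-95.3), np.float64(294.6), 25.0, 59.3]
[0.5293, -0.0149, 0.079, 31.0] [np.float64(0.0), np.float64(0.0), 46.0, -0.0]
[0.5293, -0.0149, 0.2, 31.0] [np.float64(0.0), np.float64(0.0), -121.0, -0.0]
[0.58967142 0.10954603 0.349311  ] [0.95365439 0.2638023  0.04273315 0.13829512] 71.9231405712141
```

View pics/w5.png

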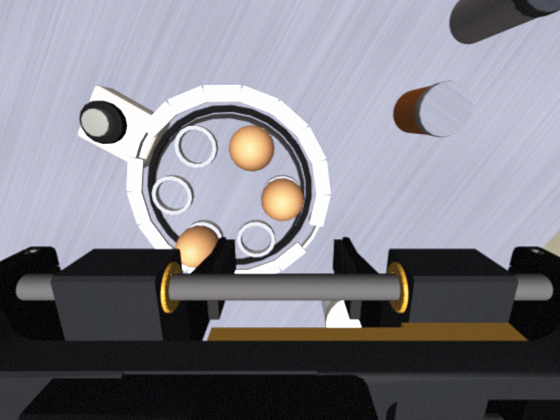

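Three eggs stand upright in their cups at (251,148), (282,199) and (197,246). Next is the fourth.

```bash
python3 -m crank '[[[-23,-39,0,-7,0.4],[-46,-78,0,-14,0.4],[-69,-117,0,-21,0.4],[-92,-156,0,-28,0.4],[-115,-195,0,-35,0.4],[-138,-234,0,-42,0.4],[-161,-273,0,-49,0.4],[-184,-312,0,-56,0.4],[-204.5,-348.4,10,-59.3,0.4],[-204.5,-348.4,45,-59.3,0.4],[-204.5,-348.4,90,-59.3,0.4],[-204.5,-348.4,130,-59.3,0.4],[-204.5,-348.4,150,-59.3,0.4],[-204.5,-348.4,157,-59.3,0.4],[-204.5,-348.4,157,-59.3,0.4],[-204.5,-348.4,157,-59.3,-0.2],[-204.5,-348.4,157,-59.3,-0.2],[-204.5,-348.4,157,-59.3,-0.2],[-204.5,-348.4,157,-59.3,-0.2],[-204.5,-348.4,157,-59.3,-0.2]]]' 12
python3 -m crank '[[[0,0,-8,0,-0.2],[0,0,-20,0,-0.2],[0,0,-45,0,-0.2],[0,0,-75,0,-0.2],[-2,5,-95,0,-0.2],[-8,20,-107,2,-0.2],[-16,45,-107,7,-0.2],[-25,75,-107,13,-0.2],[-34,105,-107,19,-0.2],[-44,135,-107,25,-0.2],[-54,165,-107,31,-0.2],[-64,195,-107,37,-0.2],[-73,225,-107,43,-0.2],[-81,250,-107,49,-0.2],[-88,270,-107,54,-0.2],[-92,283,-107,58,-0.2],[-94,291,-105,59.3,-0.2],[-95.3,294.6,-95,59.3,-0.2],[-95.3,294.6,-82,59.3,-0.2],[-95.3,294.6,-82,59.3,-0.2]]]'
```

```text
time: 21.45
ee_pos: [0.4366, -0.3102, 0.0438]
eef_rot: [-0.003, 1.0, 0.0, 0.001]
ft_force: [-0.3, 2.1, 6.0]
width: 0.0421
grip_force: 12.0
time: 23.45
ee_pos: [0.5281, -0.0159, 0.1234]
eef_rot: [0.492, 0.871, -0.001, -0.001]
ft_force: [-0.7, 0.2, -0.7]
width: 0.0424
grip_force: 12.0
```

Place it, then the fifth egg goes to cup D (-29°), closing at 151°.

```bash
python3 -m crank '[[[0,0,15,0,-0.2],[0,0,30,0,-0.2],[0,0,40,0,-0.2],[0,0,44,0,-0.2],[0,0,46,0,-0.2],[0,0,46,0,-0.2],[0,0,46,0,0],[0,0,46,0,0.05],[0,0,46,0,0.2],[0,0,46,0,0.25],[0,0,46,0,0.25],[0,0,31,0,0.25],[0,0,6,0,0.25],[0,0,-34,0,0.3],[0,0,-75,0,0.4],[0,0,-75,0,0.4]]]'
python3 g.py .3435 -.3095 .043 90.3   .3435 -.3095 .15 90.3  .5285 .0432 .125 151 .5285 .0432 .079 151 .5285 .0432 .25 151
python3 -c "
from bench import r;print(r.read_state()['joint_positions'])"
```

```text
time: 25.05
ee_pos: [0.5321, -0.0159, 0.206]
eef_rot: [0.493, 0.87, 0.003, 0.003]
ft_force: [0.8, 1.0, -0.3]
width: 0.0598
grip_force: 0.0
[0.3435, -0.3095, 0.043, 90.3] [np.float64(-156.8), np.float64(-311.0), 157.0, -59.3]
[0.3435, -0.3095, 0.15, 90.3] [np.float64(0.0), np.float64(0.0), -107.0, -0.0]
[0.5285, 0.0432, 0.125, 151.0] [np.float64(-186.8), np.float64(351.7), 25.0, -60.7]
[0.5285, 0.0432, 0.079, 151.0] [np.float64(0.0), np.float64(0.0), 46.0, -0.0]
[0.5285, 0.0432, 0.25, 151.0] [np.float64(0.0), np.float64(0.0), -171.0, -0.0]
[-0.90340259  0.19504139  0.9596326   1.80113343 -0.17219099  1.22463433
  0.64556444]
```

```bash
python3 -m crank '[[[-18,-35,0,-7,0.4],[-36,-70,0,-14,0.4],[-54,-105,0,-21,0.4],[-72,-140,0,-28,0.4],[-90,-175,0,-35,0.4],[-108,-211,0,-42,0.4],[-126,-248,0,-49,0.4],[-144,-284,0,-56,0.4],[-156.8,-311,10,-59.3,0.4],[-156.8,-311,45,-59.3,0.4],[-156.8,-311,90,-59.3,0.4],[-156.8,-311,130,-59.3,0.4],[-156.8,-311,150,-59.3,0.4],[-156.8,-311,157,-59.3,0.4],[-156.8,-311,157,-59.3,0.4],[-156.8,-311,157,-59.3,-0.2],[-156.8,-311,157,-59.3,-0.2],[-156.8,-311,157,-59.3,-0.2],[-156.8,-311,157,-59.3,-0.2],[-156.8,-311,157,-59.3,-0.2]]]' 12
python3 -m crank '[[[0,0,-8,0,-0.2],[0,0,-20,0,-0.2],[0,0,-45,0,-0.2],[0,0,-75,0,-0.2],[-2,5,-95,0,-0.2],[-12,22,-107,-2,-0.2],[-28,52,-107,-7,-0.2],[-46,86,-107,-13,-0.2],[-64,120,-107,-19,-0.2],[-82,154,-107,-25,-0.2],[-101,188,-107,-31,-0.2],[-120,222,-107,-37,-0.2],[-138,256,-107,-43,-0.2],[-154,289,-107,-49,-0.2],[-169,318,-107,-54,-0.2],[-179,338,-107,-58,-0.2],[-185,348,-105,-60.7,-0.2],[-186.8,351.7,-95,-60.7,-0.2],[-186.8,351.7,-82,-60.7,-0.2],[-186.8,351.7,-82,-60.7,-0.2]]]'
```

```text
time: 27.05
ee_pos: [0.3447, -0.3094, 0.0437]
eef_rot: [-0.003, 1.0, 0.0, 0.001]
ft_force: [0.2, 3.9, 6.3]
width: 0.042
grip_force: 12.0
time: 29.05
ee_pos: [0.5274, 0.0414, 0.1237]
eef_rot: [-0.507, 0.862, 0.0, -0.001]
ft_force: [0.2, 0.2, -1.0]
width: 0.0419
grip_force: 12.0
```

```bash
python3 -m crank '[[[0,0,15,0,-0.2],[0,0,30,0,-0.2],[0,0,40,0,-0.2],[0,0,44,0,-0.2],[0,0,46,0,-0.2],[0,0,46,0,-0.2],[0,0,46,0,0],[0,0,46,0,0.05],[0,0,46,0,0.2],[0,0,46,0,0.25],[0,0,46,0,0.25],[0,0,31,0,0.25],[0,0,6,0,0.25],[0,0,-34,0,0.3],[0,0,-80,0,0.4],[0,0,-125,0,0.4],[0,0,-125,0,0.4]]]'
python3 snap.py t2 top; python3 - <<'E'
import pickle
from h import *
np.set_printoptions(precision=4,suppress=True)
c=pickle.load(open("t2.pkl","rb"));im=c["image"];hsv=cv2.cvtColor(im,cv2.COLOR_RGB2HSV)
dk=(hsv[...,2]<60).astype(np.uint8);dk[:, :60]=0;dk[:,190:]=0;dk[:215]=0
for k in biggest(dk)[:4]:
  r=cv2.minAreaRect(k);print("dark",cv2.contourArea(k),r,pr(c,[r[0]],.124)[0],cv2.boxPoints(r).tolist())
E
```

```text
time: 30.75
ee_pos: [0.5312, 0.043, 0.2565]
eef_rot: [-0.508, 0.862, -0.001, 0.005]
ft_force: [1.5, -0.1, 0.1]
width: 0.0607
grip_force: 0.0
[ 0.49454344 -0.03042803  0.9352415 ] [-0.70397857  0.70810055 -0.03814969  0.0394003 ] 54.80953556306817
dark 280.0 ((92.21622467041016, 268.2027282714844), (31.270614624023438, 10.578535079956055), 54.462318420410156) [0.4654 0.3325 0.124 ] [[78.82433319091797, 258.5540771484375], [87.43244171142578, 252.4054412841797], [105.60811614990234, 277.85137939453125], [97.00000762939453, 284.0]]
dark 0.5 ((140.34999084472656, 246.0500030517578), (0.9486832022666931, 3.1622774600982666), 71.56504821777344) [0.5086 0.2382 0.124 ] [[138.6999969482422, 246.10000610351562], [141.6999969482422, 245.10000610351562], [141.99998474121094, 246.0], [138.99998474121094, 247.0]]
dark 0.0 ((137.0, 216.0), (0.0, 0.0), 0.0) [0.5689 0.2468 0.124 ] [[137.0, 216.0], [137.0, 216.0], [137.0, 216.0], [137.0, 216.0]]
dark 0.0 ((138.0, 227.0), (2.0, 0.0), -90.0) [0.5467 0.2441 0.124 ] [[138.0, 228.0], [138.0, 228.0], [138.0, 226.0], [138.0, 226.0]]
```

View pics/t2.png

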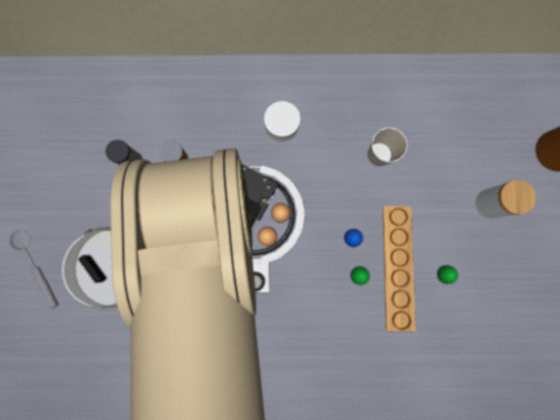

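The rack is now empty. The lid has been knocked: its bar is now at (92,268), angle about 35°. Moving above it for a close look.

```bash
python3 g.py .465 .3325 .27 125.5
```

```text
[0.465, 0.3325, 0.27, 125.5] [np.float64(-222.2), np.float64(195.8), -20.0, 25.5]
```

```bash
python3 -m crank '[[[-30,26,-20,3.5,0.4],[-60,52,-20,7,0.4],[-90,78,-20,10.5,0.4],[-120,105,-20,14,0.4],[-150,132,-20,17.5,0.4],[-180,158,-20,21,0.4],[-205,180,-20,24,0.4],[-222.2,195.8,-20,25.5,0.4],[-222.2,195.8,-20,25.5,0.4],[-222.2,195.8,-20,25.5,0.4],[-222.2,195.8,-20,25.5,0.4]]]'
python3 snap.py w6
```

```text
time: 31.9
ee_pos: [0.4653, 0.3308, 0.2697]
eef_rot: [-0.305, 0.952, -0.0, -0.0]
ft_force: [-0.7, -0.3, 0.1]
width: 0.0609
grip_force: 0.0
[0.40140408 0.28533607 0.41221021] [0.45342674 0.87985042 0.12628616 0.06572095] 71.9231405712141
```

View pics/w6.png

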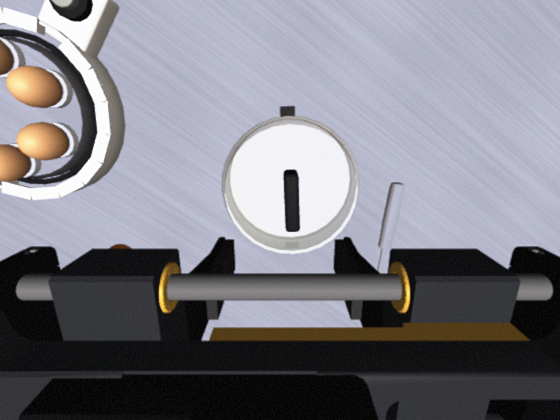

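The bar stands out at about (291,172)–(292,230), and one lug is at (287,111).

```bash
python3 - <<'E'
import pickle
from h import *
np.set_printoptions(precision=4,suppress=True)
c=pickle.load(open("w6.pkl","rb"));im=c["image"];g=cv2.cvtColor(im,cv2.COLOR_RGB2GRAY)
m=(g<70);m[:, :270]=0;m[:,310:]=0;m[236:]=0
for k in biggest(m)[:3]:
    r=cv2.minAreaRect(k);b=cv2.boxPoints(r);print(cv2.contourArea(k),r)
    P=pr(c,b,.124);print("top",P[:,:2],P.mean(0));
    # centreline
    ks=k[:,0];
    for v in np.linspace(ks[:,1].min()+4,ks[:,1].max()-4,5).astype(int):
        xs=np.nonzero(m[v])[0];print(v,xs[0],xs[-1],pr(c,[(xs.mean(),v)],.122)[0])
    if cv2.contourArea(k)<300: print("lug",pr(c,[r[0]],.004))
E
```

```text
748.0 ((291.2966003417969, 200.00755310058594), (60.36601638793945, 13.694314956665039), 87.87889862060547)
top [[0.4398 0.3115]
 [0.4314 0.3224]
 [0.482  0.3623]
 [0.4909 0.3508]] [0.461  0.3367 0.124 ]
174 284 296 [0.4394 0.3195 0.122 ]
187 284 297 [0.45   0.3278 0.122 ]
200 285 298 [0.4606 0.3367 0.122 ]
213 285 298 [0.472 0.345 0.122]
226 286 298 [0.4835 0.3539 0.122 ]
92.0 ((287.0, 111.0), (8.0, 12.0), 90.0)
top [[0.3924 0.2751]
 [0.3858 0.2843]
 [0.3916 0.2885]
 [0.3982 0.2792]] [0.392  0.2818 0.124 ]
111 281 293 [0.3919 0.2817 0.122 ]
111 281 293 [0.3919 0.2817 0.122 ]
111 281 293 [0.3919 0.2817 0.122 ]
111 281 293 [0.3919 0.2817 0.122 ]
111 281 293 [0.3919 0.2817 0.122 ]
lug [[0.3881 0.2803 0.004 ]]
```

```bash
python3 g.py .461 .3367 .114 127.9  .461 .3367 .265 127.9  .5791 .0149 .265 90.95 .5791 .0149 .165 90.95
```

```text
[0.461, 0.3367, 0.114, 127.9] [np.float64(0.8), np.float64(5.7), 156.0, -2.4]
[0.461, 0.3367, 0.265, 127.9] [np.float64(0.0), np.float64(0.0), -151.0, -0.0]
[0.5791, 0.0149, 0.265, 90.95] [np.float64(104.5), np.float64(-326.5), -0.0, 37.0]
[0.5791, 0.0149, 0.165, 90.95] [np.float64(0.0), np.float64(0.0), 100.0, -0.0]
```

```bash
python3 -m crank '[[[0.8,5.7,40,-2.4,0.2],[0.8,5.7,80,-2.4,0.2],[0.8,5.7,115,-2.4,0.2],[0.8,5.7,140,-2.4,0.2],[0.8,5.7,151,-2.4,0.2],[0.8,5.7,156,-2.4,0.2],[0.8,5.7,156,-2.4,0.2],[0.8,5.7,156,-2.4,-1],[0.8,5.7,156,-2.4,-1],[0.8,5.7,156,-2.4,-1],[0.8,5.7,156,-2.4,-1],[0.8,5.7,156,-2.4,-1],[0.8,5.7,156,-2.4,-1],[0.8,5.7,156,-2.4,-1],[0.8,5.7,156,-2.4,-1],[0.8,5.7,156,-2.4,-1]]]' 40
```

```text
time: 33.55
ee_pos: [0.4609, 0.3364, 0.1144]
eef_rot: [-0.325, 0.946, 0.0, 0.0]
ft_force: [-0.7, -0.3, 2.5]
width: 0.0158
grip_force: 40.0
```

Gripped (width 16 mm, as the bar). Lift and carry over the cooker.

```bash
python3 -m crank '[[[0,0,-15,0,-1],[0,0,-50,0,-1],[0,0,-90,0,-1],[0,0,-130,0,-1],[0,0,-151,0,-1],[4,-12,-151,2,-1],[13,-40,-151,5,-1],[23,-72,-151,9,-1],[34,-106,-151,13,-1],[45,-140,-151,17,-1],[56,-174,-151,21,-1],[67,-208,-151,25,-1],[78,-242,-151,29,-1],[88,-275,-151,33,-1],[97,-303,-151,36,-1],[102,-319,-151,37,-1],[104.5,-326.5,-151,37,-1],[104.5,-326.5,-151,37,-1],[104.5,-326.5,-151,37,-1]]]' && python3 snap.py w7 && python3 snap.py s7 scene
```

```text
time: 35.45
ee_pos: [0.5789, 0.0159, 0.2649]
eef_rot: [-0.009, 1.0, 0.0, -0.0]
ft_force: [0.1, 0.4, -2.9]
width: 0.0156
grip_force: 40.0
[0.5006319  0.01385357 0.40734648] [0.6934298  0.706276   0.10179182 0.0998386 ] 71.9231405712141
[ 1.23632292 -0.51071338  0.90742212] [ 0.81789921  0.43000241 -0.18205607 -0.33614639] 45.07430357085438
```

View pics/w7.png

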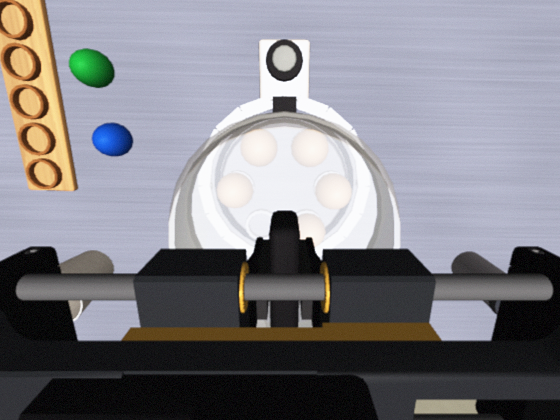

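The lid is held over the cooker, five eggs visible through it, front lug at (285,103) near the slot line. Checking that lug against the expected pixel.

```bash
python3 - <<'E'
import pickle
from h import *
np.set_printoptions(precision=4,suppress=True)
c=pickle.load(open("w7.pkl","rb"));g=cv2.cvtColor(c["image"],cv2.COLOR_RGB2GRAY)
m=g<70;m[:, :265]=0;m[:,305:]=0;m[:90]=0;m[115:]=0
k=biggest(m)[0];x,y,w,h=cv2.boundingRect(k);print(x,y,w,h)
# lug top face z ~.1565 ; tip edge lower face .152
print("tip",pr(c,[(x-.5+w/2,y-.5)],.157),"sides",pr(c,[(x-.5,y+4),(x+w-.5,y+4)],.157))
a=np.radians(.95);e=np.array([np.cos(a),np.sin(a)]);print("expect tip",np.array([.5791,.0149])-.103*e)
E
```

```text
273 97 23 15
tip [[0.4811 0.0136 0.157 ]] sides [[0.4847 0.0043 0.157 ]
 [0.4844 0.023  0.157 ]]
expect tip [0.4761 0.0132]
```

```bash
python3 - <<'E'
import pickle
from h import *
np.set_printoptions(precision=1,suppress=True)
c=pickle.load(open("w6.pkl","rb"))
a=np.radians(37.9);e=np.array([np.cos(a),np.sin(a)])
for s in(0,.002,.004):
    C=np.array([.461,.3367])+s*e
    q=lambda r,z:px(c,[[*(C+r*e),z]])[0]
    print(s,"near lug in/out",q(-.09,.005),q(-.103,.005),q(-.103,0),"far in/out",q(.09,.005),q(.103,.005),"bar ends",q(-.032,.124),q(.032,.124))
c7=pickle.load(open("w7.pkl","rb"))
im=np.hstack([cv2.resize(c["image"][90:260,210:370],None,fx=3,fy=3,interpolation=cv2.INTER_CUBIC)])[:,:,::-1]
cv2.imwrite("pics/w6crop.png",im)
E
```

```text
0 near lug in/out [286.9 112.7] [286.5 102.4] [286.5 102.6] far in/out [291.6 237.6] [291.9 245.5] bar ends [290.2 170. ] [292.4 229.9]
0.002 near lug in/out [286.9 114.3] [286.5 104. ] [286.5 104.2] far in/out [291.6 238.8] [291.9 246.7] bar ends [290.3 172. ] [292.4 231.7]
0.004 near lug in/out [287.  115.8] [286.6 105.6] [286.6 105.8] far in/out [291.7 240. ] [292.  247.9] bar ends [290.3 174. ] [292.5 233.4]
```

View pics/w6crop.png

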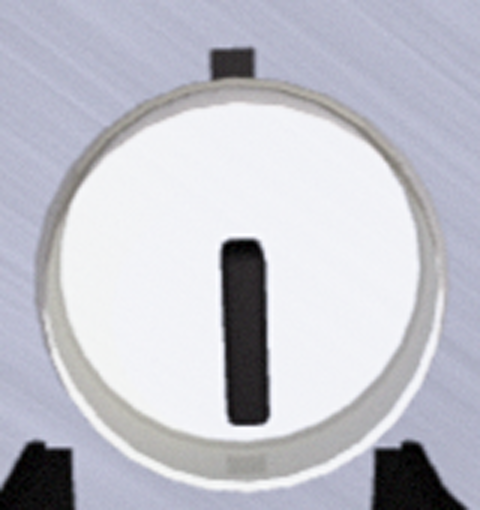

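The lugs in w6 and w7 agree that the lid's axis lies about 3.7 mm from my grip along the bar. I'll correct by shifting x back, then lower to just above contact.

```bash
python3 -m crank '[[[3.7,0,20,0,-1],[3.7,0,45,0,-1],[3.7,0,70,0,-1],[3.7,0,88,0,-1],[3.7,0,98,0,-1],[3.7,0,102,0,-1],[3.7,0,106,0,-1],[3.7,0,109,0,-1],[3.7,0,111,0,-1],[3.7,0,112,0,-1],[3.7,0,113,0,-1],[3.7,0,113,0,-1],[3.7,0,113,0,-1]]]' 45; python3 snap.py w8
```

```text
time: 36.85
ee_pos: [0.5756, 0.0145, 0.1524]
eef_rot: [-0.008, 1.0, 0.0, 0.0]
ft_force: [-0.8, -0.0, -2.7]
width: 0.0156
grip_force: 45.0
[0.49722451 0.0126691  0.29477639] [0.69407327 0.70554387 0.1018621  0.10047018] 71.9231405712141
```

View pics/w8.png

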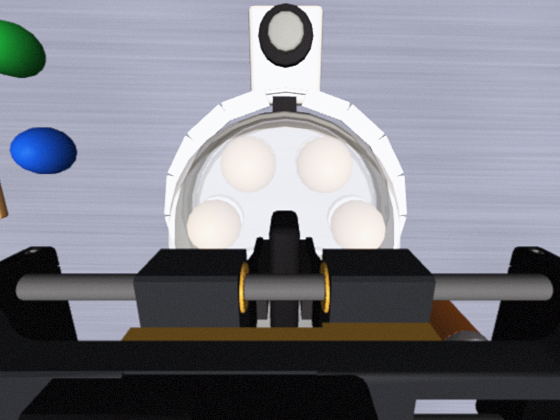

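The front lug at (285,104) sits in its slot and there is no contact force (−2.7 N is just the lid's weight), so the lugs are through. Pressing.

```bash
python3 -m crank '[[[0,0,1,0,-1],[0,0,2,0,-1],[0,0,3,0,-1],[0,0,4,0,-1],[0,0,5,0,-1],[0,0,5,0,-1],[0,0,5,0,-1]]]' 50
```

```text
time: 37.6
ee_pos: [0.576, 0.0145, 0.1482]
eef_rot: [-0.008, 1.0, 0.0, 0.001]
ft_force: [-3.6, -0.3, 9.2]
width: 0.0158
grip_force: 50.0
```

```bash
python3 -m crank '[[[0.7,0,0.8,0,-1],[0.7,0.3,0.8,5,-1],[0.6,0.7,0.8,10,-1],[0.6,1.0,0.8,15,-1],[0.5,1.4,0.8,20,-1],[0.3,1.7,0.8,25,-1],[0.2,2.0,0.8,30,-1],[0,2.3,0.8,35,-1],[-0.2,2.6,0.8,40,-1],[-0.2,2.6,0.8,40,-1]]]' 60; python3 -c "
from bench import r;s=r.read_state();print(s['torque'],s['joint_positions'])"
```

```text
time: 38.6
ee_pos: [0.5767, 0.0174, 0.1475]
eef_rot: [0.335, 0.942, 0.001, 0.001]
ft_force: [0.2, 0.4, 6.0]
width: 0.0154
grip_force: 60.0
[0.10021213 0.13027609 0.058212  ] [-0.65708137  0.34006101  0.66388566  1.74143702 -0.22903117  1.13613195
  0.96238696]
```

```bash
python3 -m crank '[[[0,0.3,0.3,5,-1],[0,0.6,0.5,10,-1],[-0.1,1.0,0.5,15,-1],[-0.2,1.3,0.5,20,-1],[-0.3,1.6,0.5,25,-1],[-0.5,1.9,0.5,30,-1],[-0.7,2.2,0.5,35,-1],[-1,2.5,0.5,38,-1],[-1,2.5,0.5,40,-1],[-1,2.5,0.5,42,-1],[-1,2.5,0.5,43,-1],[-1,2.5,0.5,43,-1]]]' 60; python3 -c "
from bench import r;s=r.read_state();print(s['torque'],s['joint_positions'],s['eef_rot'])"
```

```text
time: 39.8
ee_pos: [0.5794, 0.0187, 0.1471]
eef_rot: [0.656, 0.755, 0.001, 0.001]
ft_force: [1.4, -0.7, 6.9]
width: 0.0158
grip_force: 61.6
[-0.22763998 -0.16771437  1.33710492] [-0.76163136  0.37926089  0.80218987  1.73992709 -0.2963791   1.14526423
  0.26875089] [0.65573737 0.75498755 0.00093241 0.0011925 ]
```

The lid is at the stop (82–83° of turn, 1.3 N m reaction). Relieve the twist, let the spring rise, release and retreat.

```bash
python3 -m crank '[[[0,0,0,-1.5,-1],[0,0,-1.5,-2,-1],[0,0,-2.5,-2,-1],[0,0,-2.5,-2,-1],[0,0,-2.5,-2,-0.5],[0,0,-2.5,-2,-0.2],[0,0,-2.5,-2,0.1],[0,0,-2.5,-2,0.2],[0,0,-2.5,-2,0.2],[0,0,-20,-2,0.2],[0,0,-50,-2,0.2],[0,0,-90,-2,0.2],[0,0,-130,-2,0.2],[50,0,-150,-2,0.2],[90,0,-150,-2,0.2],[90,0,-150,-2,0.2]]]' 20; python3 snap.py w9
```

```text
time: 41.4
ee_pos: [0.5647, 0.115, 0.296]
eef_rot: [0.64, 0.769, 0.001, -0.001]
ft_force: [0.8, -0.2, -1.0]
width: 0.0523
grip_force: 0.0
[0.54988858 0.19047343 0.43862007] [0.98576726 0.09038955 0.01314531 0.14113767] 71.9231405712141
```

View pics/w9.png

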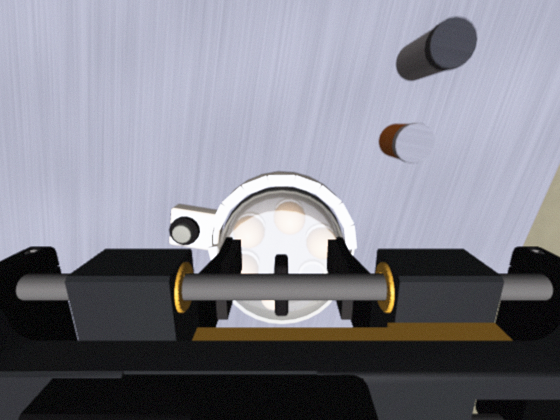

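```bash
python3 -m crank '[[[0,0,0,0,-1],[0,0,0,0,-1],[0,0,0,0,-1],[0,0,0,0,-1]]]'; python3 - <<'E'
import pickle
from h import *
from snap import snap
np.set_printoptions(precision=4,suppress=True)
c=snap("w10");g=cv2.cvtColor(c["image"],cv2.COLOR_RGB2GRAY)
m=g<60;m[:, :262]=0;m[:,305:]=0;m[:245]=0;m[273:]=0
P=[]
for v in range(245,273):
    xs=np.nonzero(m[v])[0]
    if 5<len(xs)<22: P.append((xs.mean(),v)); 
P=np.array(P);print(P[[0,-1]]);Q=pr(c,P,.159);l=cv2.fitLine(Q[:,:2].astype(np.float32),cv2.DIST_L2,0,.001,.001).ravel();print(l,np.degrees(np.arctan2(l[1],l[0])),Q[0])
for cname in ["top"]:
    t=snap("t3","top")
E
```

```text
time: 41.85
ee_pos: [0.5657, 0.1066, 0.2959]
eef_rot: [0.644, 0.765, -0.0, -0.0]
ft_force: [-0.3, -0.5, -1.0]
width: 0.0278
grip_force: 0.0
[[282.5 247. ]
 [282.  272. ]]
[ 0.1541 -0.9881  0.574   0.0433] -81.13563 [0.5719 0.0577 0.159 ]
```

View pics/t3.png

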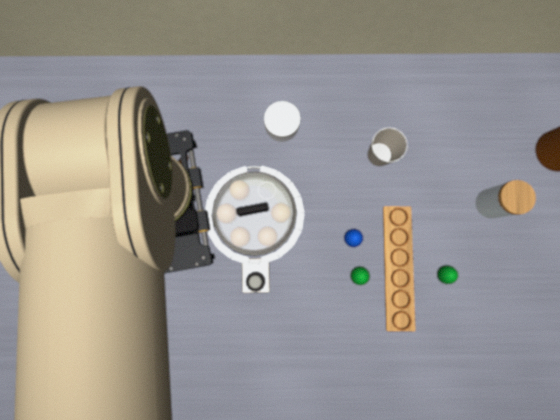

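The lid sits locked: the bar lies at about −80° and all five eggs show beneath it. Now to the button with shut fingers.

```bash
echo '[0.5656,0.1078,0.2957,9.95]' >cmd.json; python3 g.py .4301 .0125 .2957 90.95 .4301 .0125 .062 90.95
```

```text
[0.4301, 0.0125, 0.2957, 90.95] [np.float64(-70.5), np.float64(-149.9), -0.0, -81.0]
[0.4301, 0.0125, 0.062, 90.95] [np.float64(0.0), np.float64(0.0), 233.7, -0.0]
```

```bash
python3 -m crank '[[[-8,-15,0,-8,-1],[-15,-32,0,-16,-1],[-22,-47,0,-24,-1],[-29,-62,0,-32,-1],[-36,-77,0,-40,-1],[-43,-92,0,-48,-1],[-50,-107,0,-56,-1],[-57,-122,0,-64,-1],[-64,-137,0,-72,-1],[-70.5,-149.9,0,-80,-1],[-70.5,-149.9,0,-81,-1],[-70.5,-149.9,0,-81,-1],[-70.5,-149.9,40,-81,-1],[-70.5,-149.9,80,-81,-1],[-70.5,-149.9,120,-81,-1],[-70.5,-149.9,160,-81,-1],[-70.5,-149.9,195,-81,-1],[-70.5,-149.9,220,-81,-1],[-70.5,-149.9,228,-81,-1],[-70.5,-149.9,228,-81,-1]]]' 20
python3 -m crank '[[[0,0,1,0,-1],[0,0,3,0,-1],[0,0,5,0,-1],[0,0,7,0,-1],[0,0,8,0,-1],[0,0,8,0,-1]]]'
```

```text
time: 43.95
ee_pos: [0.4298, 0.012, 0.0674]
eef_rot: [-0.007, 1.0, -0.001, -0.001]
ft_force: [-2.7, -0.6, 3.6]
width: 0.0007
grip_force: 1.7
time: 44.55
ee_pos: [0.4316, 0.0123, 0.0638]
eef_rot: [-0.008, 1.0, 0.002, -0.0]
ft_force: [-28.4, -4.3, 79.3]
width: 0.0009
grip_force: 39.2
```

```bash
python3 -m crank '[[[0,0,-4,0,-1],[0,0,-8,0,-1],[0,0,-8,0,-1]]]'; python3 -m crank '[[[0,0,-8,0,-1],[0,0,-20,0,-1],[0,0,-60,0,-1],[0,0,-100,0,-1],[0,0,-100,0,-1],[0,0,-100,0,-1]]]'; python3 - <<'E'
from snap import snap
import cv2
c=snap("w11");cv2.imwrite("pics/w11c.png",cv2.resize(c["image"][120:300,180:400,::-1],None,fx=3,fy=3))
E
```

```text
time: 44.85
ee_pos: [0.4312, 0.0125, 0.069]
eef_rot: [-0.008, 1.0, 0.001, 0.001]
ft_force: [0.5, -2.0, 2.1]
width: 0.0004
grip_force: 1.3
time: 45.45
ee_pos: [0.4305, 0.0127, 0.1687]
eef_rot: [-0.008, 1.0, 0.001, 0.001]
ft_force: [-0.3, 0.2, -0.7]
width: 0.0001
grip_force: 0.0
```

View pics/w11.png

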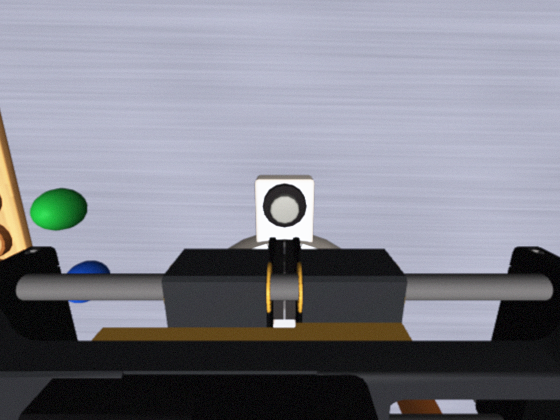

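The grey cap at (284,209) has sprung back up and stands about 13 mm proud of its bezel. The fingers therefore bottomed the button itself, so it was fully pressed. The arm is clear; handing in.

```bash
python3 -c "
from bench import r;print(r.close_job())"
```

```text
the job is handed in; nothing more can be done
None
```

The job is handed in: all five eggs are in their own cups, the lid is on and turned clockwise to its stop, and the start button was then pressed; two overruns were the button press reaching 79 N at the wrist (limit 120 N) and my viewing 16 pictures instead of 14.

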